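Refit the push-to-turn knob of a speed control box and keep it pressed home

ROBOT

A 6-joint arm with a two-finger parallel gripper is mounted at the origin on a cart in front of the work surface, level with it; the furniture and walls round the work are solid. World frame = base frame: x ahead of the robot, y to its left, z up, the work surface at z = 0. Lengths are in mm, angles in rad, forces in N, time in s.
With the tool pointing down it reaches from about 375 to 900 mm from the base axis. Payload 3.1 kg.
Tool frame: the origin (TCP) lies between the finger pads; the fingertips stand 8 mm ahead of it and the grasp point (between the pads) lies 11 mm behind it; z points along the fingers, y is the direction in which the jaws open and shut (so a half turn about z gives the same grasp; the last joint's range is limited). The gripper opens to 85 mm and grips with 20 to 120 N. Pads are 22 mm wide; open, the fingers measure 114 mm over their backs; the gripper's body (76 mm by 85 mm) begins 54 mm behind the grasp point. The pads swing forward as they close: fully open they stand 13 mm farther back than shut.
Start: joints at [0.947, 0.527, 1.433, -0, 1.181, -0.178], TCP at [269.445, 563.911, 239.31] pointing down, gripper open.
Joint ranges: [-3.08, 3.08], [-0.75, 2.2], [0.22, 2.44], [-1.43, 4.57], [0, 2.65], [-2.85, 2.85]. Speed limits (rad/s): [2.79, 2.79, 3.14, 3.14, 3.14, 3.14].

INTERFACE

Orientations are given as a rotation vector (axis times angle).
In Python, from station import r gives the robot as it stands. The module is installed in compiled form; this text tells all that it offers.
- The arm moves only by the shell command python3 -m handwheel 'ROWS'. ROWS is JSON, a list that holds one entry, the list of rows, each a list of 5 numbers: the shift along the world's x, y, z in mm, then the turn about the world's z in rad, then the finger opening in mm, from 0 to 85.4. A call has 1 to 12 rows; each row is the pose to reach, as a shift and turn from the pose measured when the call began; what a row does not reach only later rows make up. A row lasts 1/8 s, in which the tool goes at most 62.5 mm and 10.7 degrees, less where a joint would pass 70% of its speed; a pose out of reach is approached as far as the arm can. A call with a gripper value outside its range is refused whole. The fingers move at their own pace and stop on an object; the grip force is fixed at half the most. Time passes only in rows, so rows that repeat a pose let the fingers close. It gives the time, the measured TCP pose, the force and the opening at its end, in the units of the state.
- r.get_obs(): the state, without advancing time (a new reading comes with each control period).
- r.capture(name): name is "side" or "top" or "wrist"; returns a dict with "pixels" (420x560x3 uint8, red, green, blue), "mtx" (3x3 intrinsics, pixels), "camera_from_world" (4x4, takes a point from world to camera coordinates). Camera axes: x right, y down, z forward; pixel columns grow to the right and rows downward; lengths in mm; the calibration is good to about 2 mm. A picture is of the moment at which its call begins. There is no depth.
- r.close_job(): hands the job in, once; it reports no verdict.
The state is a dict: "time_s": time; "qpos": joint angles; "dq": joint speeds; "tau": joint torques, N m; "ee_pos": TCP position; "ee_rot": TCP orientation; "ft_force": force on the tool from outside, world axes, zero at the start; "ft_torque": the same for the moment, N m; "finger_gap": finger opening in mm.
Only numpy, scipy, OpenCV 4.12 (cv2) and the standard library are available. Lean on these libraries where they do the work, as an engineer would, in place of code of your own. Each camera call takes 0.05 s, during which the arm holds its last target. There are 200 camera calls.

TASK

One of the two black knobs has come off the speed control box and lies on the bench. Make sure the box is switched off (if its rocker is on, press it over to off) before you bring the knob to it; then turn the knob to suit the flat of the bare brass spindle, push it fully home, and finish still holding it with the fingers, pressed well down against the spindle's spring, so that I can tighten its grub screw. Leave the other knob and the things lying around as they are.

Things in the scene. Friction and masses are not known exactly. Their poses are not given: they have to be found in the camera images.
- control_box: grey-blue control box fixed to the bench, 180 (x) x 250 (y) x 70 high, aluminium top panel. Origin: centre of its underside; x to its back (away from the robot at yaw 0), y to its left, z up. On the panel: rocker switch at x -45, y 0; knob stations at x +30, y +60 and -60, one bare, the other with the fitted knob; between them two fuse caps 9 high; cable at the back, left.
- rocker (a joint): black rocker of the power switch, 52 long (box x) x 29 wide, hinged across its middle, snaps to either side. About +0.26 rad: ON, far end (box +x) down, near end (box -x) up, its red front showing. About -0.26: OFF, near end down. Top above the panel: 15 at level, 21 at the raised end, 8 at the lowered end. Bezel 4 high.
- switch_pivot (a point): middle of the rocker's hinge line, fixed to the box, 7 above the panel (77 above the bench); axes as the box's. To switch off, push the raised near end straight down with closed fingers 18 to 20 from the hinge line (toward box -x) until the fingertips are about 12 above the panel: some 4 N, then it snaps over.
- spindle_tip (a point): centre of the end of the bare brass spindle, 28 above the panel (98 above the bench) when not pressed; moves down with its spring. Upright shaft, 14 diameter, with a deep flat along it 2.5 from its axis; the flat faces this point's +x (z up). End bevelled by 1.2. It can turn, but with 0.05 N m of drag, so it stays as it stands.
- spindle (a joint): how far the spindle is pushed down against its spring, m: 0 free, 0.006 at its stop. The spring pushes back with about 4 N at first and about 11 N at the stop.
- knob: loose black knob, about 100 g, standing skirt down on the bench, 38 high: skirt 42 diameter, tapering, up to 16 above the underside, then a round fluted grip of 33 diameter that can be held at any angle. Origin: centre of its underside; z up; +x: direction of its white pointer line. In the underside a blind D bore, 15 diameter, 16 deep, mouth bevelled.
- knob_bore (a point): centre of the closed end of the knob's bore, 16 above its underside; meets spindle_tip when fully home. Axes as the knob's. The bore's flat is on the pointer's side (+x), 3.0 from the axis: the knob fits only with its pointer (+x) pointing the way the spindle's flat faces, within about 0.1 rad; the bevels forgive about 1.5 mm.
- fitted_pointer (a point): outer end of the white pointer line on top of the other, fitted knob (same knob, 50 above the panel at its top), 18 from that knob's axis.
- hex_key: small dark L-shaped hex key, 87 x 27 x 5, lying on the bench beside the box on its left
- screw_jar: white jar with red lid, 63 diameter, 87 high; origin under its centre
- wood_block: dark wood block, 50 x 75 x 51; origin under its centre
- paint_brush: paint brush, 38 x 194 x 16, lying on the bench; origin under its centre
- electrical_tape: roll of black tape, 57 diameter, 19 high, lying flat; origin under its centre
- white_pot: white plastic pot, 65 diameter, 73 high; origin under its centre
Things that resemble listed ones, but are neither listed nor needed, are in the scene too. Leave any purple or turquoise look-alike of the knob alone.

How it is judged (in metres and radians):
On the way:
1. the knob is lifted off the bench (height (world z) of knob above 0.02 m and contact force between the fingers and knob above 0.5 N), for 0.1 s.
At the end, for the whole second after the job is handed in: Rocker off (below -0.2 rad); knob fully home on the bare spindle, flat to flat (bore end within 3 mm of spindle end, pointer within 0.2 rad of the flat, upright within 0.12 rad); fingers still on it (over 2 N), holding the spindle at least 2 mm down against its spring (value of joint rocker below -0.2 rad and distance between knob_bore and spindle_tip below 0.003 m and angle between the x axis of knob and the x axis of spindle_tip, either way round below 0.2 rad and angle between knob's own z axis and vertical below 0.12 rad and value of joint spindle above 0.002 m and contact force between the fingers and knob above 2 N); the arm keeps its last pose, push and grip.
It fails at once if the knob is brought to the spindle while the box is switched on (value of joint rocker above 0 rad and distance between knob and spindle_tip below 0.02 m).
It fails at once if the fitted knob is turned (distance of fitted_pointer from where it was at the start of the episode above 0.008 m).
It fails at once if things lying around are disturbed (distance of any of hex_key, screw_jar, wood_block, paint_brush, electrical_tape, white_pot from where it was at the start of the episode above 0.03 m).
It also fails if it takes over 45 s, if anything falls off the work surface, if the arm or the gripper's body presses on something with over 40 N, if the wrist force passes 120 N, or if a joint passes its speed limit or range.

## Working session

There is one attempt and no reset: what is moved stays moved. The work goes in short steps, Python scripts to look and compute and a shell command to move; the robot and the scene stay as the last step left them, time stands still between calls to the robot, and variables do not carry over. Pictures are saved under pics/ and viewed, about 8 in all and at most 12, crops included, and the job is handed in when it is done.

```bash
mkdir -p pics; cat > h.py <<'E'
import cv2,numpy as np
from station import r
def cap(n,f):
    c=r.capture(n); cv2.imwrite(f'pics/{f}.png',c['pixels'][:,:,::-1]); np.savez(f'pics/{f}.npz',K=c['mtx'],T=c['camera_from_world']); return c
def ray(f,u,v,z):
    d=np.load(f'pics/{f}.npz'); K,T=d['K'],d['T']; R,t=T[:3,:3],T[:3,3]
    o=-R.T@t; w=R.T@np.linalg.inv(K)@[u,v,1]; return o+w*(z-o[2])/w[2]
def proj(f,p):
    d=np.load(f'pics/{f}.npz'); q=d['T'][:3,:3]@np.array(p)+d['T'][:3,3]; q=d['K']@q; return q[:2]/q[2]
def crop(f,out,u0,v0,u1,v1,s):
    i=cv2.imread(f'pics/{f}.png')[v0:v1,u0:u1]; cv2.imwrite(f'pics/{out}.png',cv2.resize(i,None,fx=s,fy=s,interpolation=cv2.INTER_CUBIC))
E
python3 - <<'E'
from h import *
for n in('side','top','wrist'): cap(n,n+'0')
a=cv2.imread('pics/side0.png');b=cv2.imread('pics/top0.png')
print(r.get_obs())
for n in('side0','top0','wrist0'):
    d=np.load(f'pics/{n}.npz'); print(n,d['K'][0,0],-d['T'][:3,:3].T@d['T'][:3,3])
E
```

```text
{'time_s': 0.15, 'qpos': array([ 9.46508211e-01,  5.28265368e-01,  1.43363970e+00,  5.54131844e-05,
        1.18142353e+00, -1.78516060e-01]), 'dq': array([-7.64469840e-04, -5.05142501e-03, -4.64508343e-03, -7.59803330e-05,
       -1.81742490e-03,  1.12525425e-03]), 'tau': array([ 6.04590659e-04, -4.42746627e+01, -1.78275740e+01, -2.16911908e-04,
        5.58945554e-03,  7.68474649e-06]), 'ee_pos': array([269.11055864, 563.48059805, 238.54049944]), 'ee_rot': array([-6.94305624e-01, -3.06316512e+00,  2.47804389e-03]), 'ft_force': array([ 0.25712255, -0.38542201, -0.85015365]), 'ft_torque': array([-0.01458518, -0.04196344,  0.06216288]), 'finger_gap': 85.3755117452248}
side0 528.3591875155021 [ 516.50980784 1017.56237923 1421.48931296]
top0 475.19935736436827 [ 402.40654189   83.99305529 1700.88461509]
wrist0 378.76879307185396 [204.5924683  593.75697958 374.40341335]
```

View pics/top0.png

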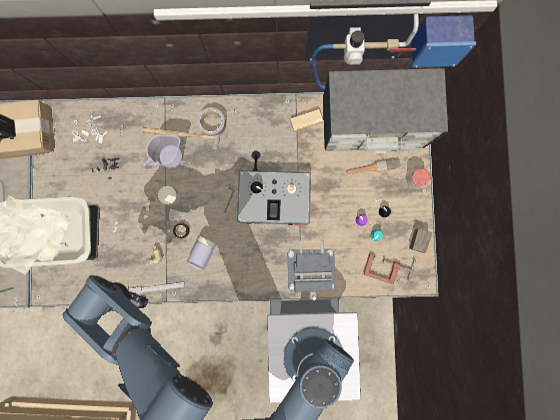

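View pics/side0.png

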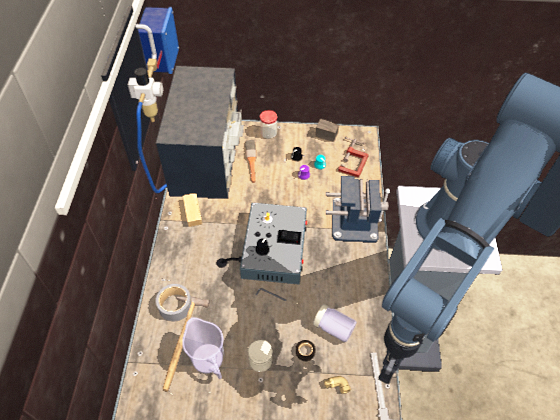

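The top view shows the box at about (274,197), the fitted knob at (257,188) and the bare spindle at (292,188). There are three knob candidates: black (385,211), purple (362,219) and turquoise (377,236). The black one fits the description. I'll confirm it with enlarged crops.

```bash
python3 - <<'E'
from h import *
crop('top0','a',235,145,315,230,5)
crop('top0','b',345,185,425,270,5)
crop('side0','c',230,195,320,285,5)
crop('side0','d',265,125,355,215,5)
g=lambda n:cv2.resize(cv2.imread(f'pics/{n}.png'),(400,300) if 0 else (400,400))
cv2.imwrite('pics/ab.png',np.hstack([g('a'),g('b')]));cv2.imwrite('pics/cd.png',np.hstack([g('c'),g('d')]))
E
```

```text
(no output)
```

View pics/ab.png

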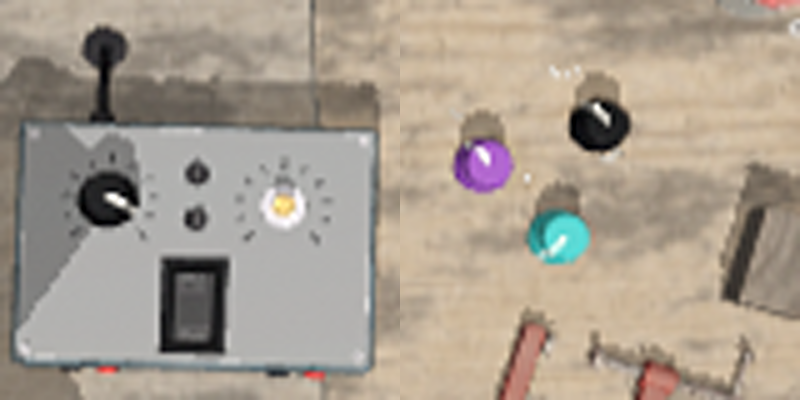

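View pics/cd.png

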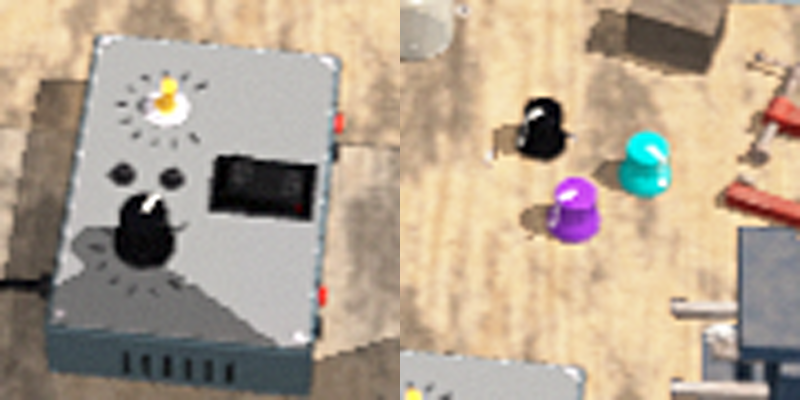

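```bash
python3 - <<'E'
from h import *
A=lambda u,v:(235+u/5,145+v/(400/85)); B=lambda u,v:(345+u/5,185+v/(400/85))
f=lambda n,p,z:print(n,ray('top0',*p,z).round(1))
for p in((25,125),(377,130),(373,366),(15,360)): f('corner',A(*p),70)
f('rocker',A(194,305),77); f('spindle',A(284,205),95); f('fitted',A(106,198),120)
f('fp',A(130,210),120)
k=lambda u,v:B(u-400,v)
f('knob',k(600,122),38);f('knobp1',k(607,121),38);f('knobp2',k(593,104),38)
C=lambda u,v:(230+u*90/400,195+v*90/400)
print('side spindle',ray('side0',*C(168,82),98),'knob',ray('side0',265+(543-400)*90/400,125+108*90/400,38))
print('side rocker',ray('side0',*C(262,188),80))
E
```

```text
corner [650.8 239.2  70. ]
corner [640.3  -4.2  70. ]
corner [466.9   4.   70. ]
corner [478.1 249.6  70. ]
rocker [514.4 125.5  77. ]
spindle [583.8  62.   95. ]
fitted [589.3 181.3 120. ]
fp [580.3 165.5 120. ]
knob [ 502.3 -263.1   38. ]
knobp1 [ 502.9 -268.    38. ]
knobp2 [ 515.9 -258.8   38. ]
side spindle [585.01027358  60.98986465  98.        ] knob [ 502.40393221 -269.61502188   38.        ]
side rocker [516.01613497 133.23520325  80.        ]
```

Only the black knob matches the description. The side crop has a faint red tint at the rocker's near end, so it is probably ON. I'll move over its near end with closed fingers and check with the wrist camera.

```bash
python3 -m handwheel '[[[55,-55,0,0.1,0],[85,-110,0,0.2,0],[110,-165,0,0.3,0],[135,-220,0,0.4,0],[160,-275,0,0.4,0],[180,-330,0,0.4,0],[205,-385,0,0.4,0],[226,-438,-10,0.4,0],[226,-438,-30,0.4,0],[226,-438,-40,0.4,0],[226,-438,-40,0.4,0]]]' && python3 - <<'E'
from h import *
cap('wrist','w1'); o=r.get_obs(); print(o['ee_pos'],o['ee_rot'],o['time_s'],o['finger_gap'])
print(proj('w1',[495,125,90]),proj('w1',[514,124,85]),proj('w1',[586,60.6,98]))
E
```

```text
time_s: 1.52
ee_pos: [494.2, 126.0, 197.8]
ee_rot: [-0.07, -3.138, 0.003]
ft_force: [-0.2, 0.3, 0.1]
finger_gap: -0.1
[494.68162507 126.24309468 198.40753259] [-6.96978629e-02 -3.13965096e+00  2.57995267e-03] 1.575 0.0062090102454294685
[277.11318101 214.57992744] [276.91724435 238.67898416] [193.52529647 342.49764677]
```

View pics/w1.png

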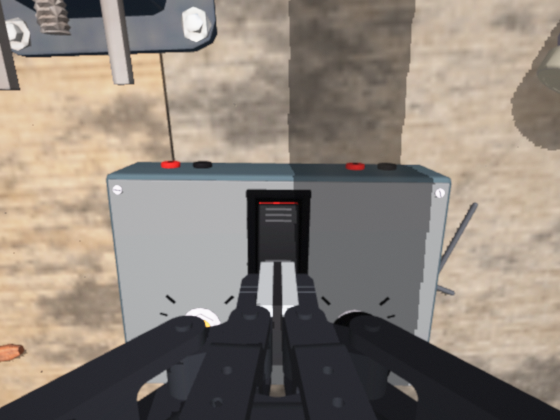

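The red strip at the rocker's near end (278,203) means it is ON. I'll press it at x≈493 and retreat.

```bash
python3 -m handwheel '[[[-1.5,-1,-50,0,0],[-1.5,-1,-85,0,0],[-1.5,-1,-95,0,0],[-1.5,-1,-102,0,0],[-1.5,-1,-107,0,0],[-1.5,-1,-109,0,0],[-1.5,-1,-109,0,0]]]'; python3 -m handwheel '[[[0,0,50,0,0],[0,0,90,0,0],[0,-40,110,0,40],[0,-80,110,0,60]]]'; python3 - <<'E'
from h import *
cap('wrist','w2'); cap('top','t2')
print(proj('w2',[514,124,85]))
crop('w2','w2c',0,100,560,420,1)
E
```

```text
time_s: 2.45
ee_pos: [493.5, 125.2, 89.9]
ee_rot: [-0.07, -3.141, 0.002]
ft_force: [-0.1, -0.0, 0.8]
finger_gap: -0.2
time_s: 2.95
ee_pos: [495.0, 44.5, 202.5]
ee_rot: [0.067, 3.135, -0.004]
ft_force: [0.3, -0.0, 0.4]
finger_gap: 35.5
[392.13123923 229.30569381]
```

View pics/w2.png

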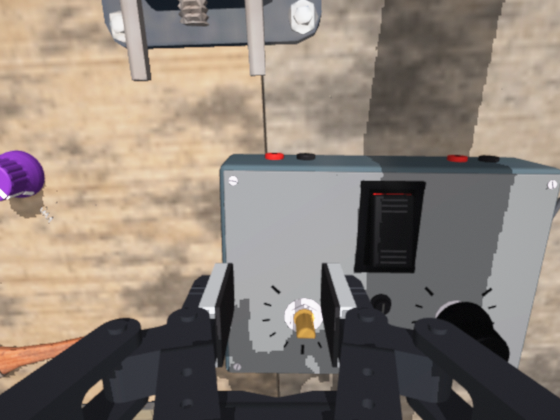

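```bash
python3 - <<'E'
from h import *
crop('w2','e1',345,175,435,280,5);crop('w2','e2',260,270,350,375,5);crop('w1','e0',240,180,320,280,5)
g=lambda n:cv2.resize(cv2.imread(f'pics/{n}.png'),(266,310) if n!='e2' else (400,467))
im=np.zeros((467,800,3),np.uint8)
im[:310,:266]=0; 
im[:233,:200]=cv2.resize(cv2.imread('pics/e0.png'),(200,233)); im[233:466,:200]=cv2.resize(cv2.imread('pics/e1.png'),(200,233))
im[:,200:600]=g('e2')
cv2.imwrite('pics/e.png',im)
for z in (78,91): print('red edge near',z,ray('w2',392,194,z),ray('w1',278,203,z))
E
```

```text
red edge near 78 [490.09757661 124.86235558  78.        ] [490.14633423 125.82187561  78.        ]
red edge near 91 [486.72274245 120.97351249  91.        ] [486.73450094 125.96226709  91.        ]
```

View pics/e.png

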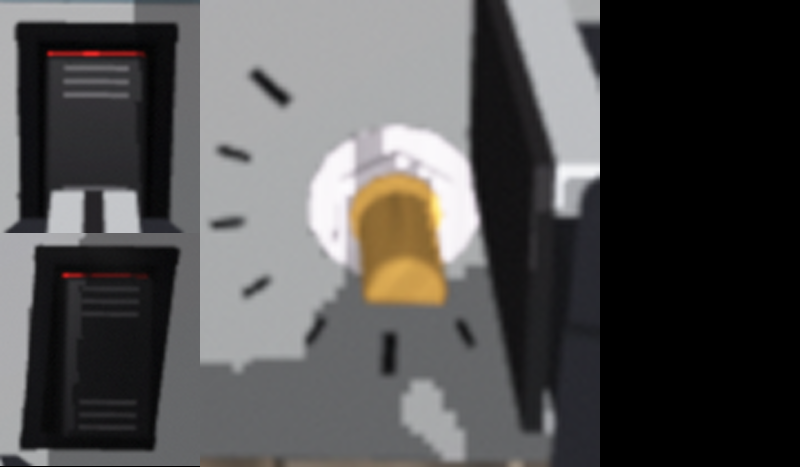

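The rocker is OFF. Its far-end ridges now lean outward relative to the bezel, so that end is raised, and the near end sits low. The spindle's flat is the chord at the image bottom, so it faces world +x. I'll take a closer look for the exact angle.

```bash
python3 -m handwheel '[[[60,16,0,0,85],[120,16,0,0,85],[120,16,-45,0,85],[120,16,-85,0,85],[120,16,-90,0,85],[120,16,-90,0,85]]]'; python3 - <<'E'
from h import *
cap('wrist','w3'); 
p=proj('w3',[586,60.6,98]); print(p, proj('w3',[586,60.6,70]))
u,v=p.astype(int); print(u-60,v-60); crop('w3','w3c',u-60,v-60,u+60,v+60,5)
E
```

```text
time_s: 3.8
ee_pos: [614.7, 58.7, 111.6]
ee_rot: [0.075, 3.137, -0.004]
ft_force: [-0.0, -0.5, 0.4]
finger_gap: 85.1
[280.36648686 210.46933498] [280.0258113  194.25074433]
220 150
```

View pics/w3c.png

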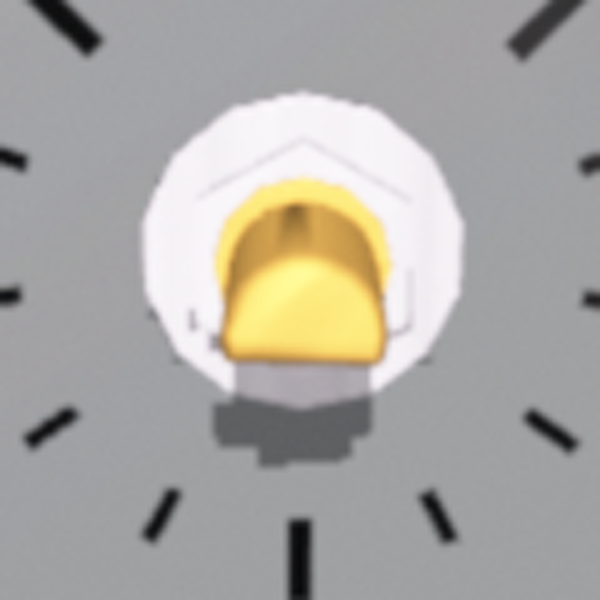

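```bash
python3 - <<'E'
from h import *
P=lambda u,v,z:ray('w3',220+u/5,150+v/5,z)
a=P(228,358,97.5);b=P(382,359,97.5);print(a,b, 'flat normal yaw',np.arctan2(*(b-a)[[1,0]])+np.pi/2,np.linalg.norm(b-a))
print('tip',P(305,330,98), 'base ring centre',P(303,250,70+2))
print('dial tick', P(300,525,70))
o=r.get_obs();print(o['ee_pos'],o['ee_rot'])
from scipy.spatial.transform import Rotation as R
print(R.from_rotvec(o['ee_rot']).as_matrix().round(3))
E
```

```text
[590.66673411  54.24724317  97.5       ] [591.35803612  67.02843187  97.5       ] flat normal yaw 3.0875578465757645 12.799870425215504
tip [588.38446493  60.75282513  98.        ] base ring centre [588.34722632  60.75723319  72.        ]
dial tick [617.51979915  59.14254522  70.        ]
[615.3398347   58.56326535 112.53803224] [ 0.07512723  3.13541912 -0.00469559]
[[-0.999  0.048  0.005]
 [ 0.048  0.999 -0.003]
 [-0.005 -0.003 -1.   ]]
```

The spindle is at (588.4, 60.8) with its flat facing yaw ≈ -0.05. Next I'll move to the knob for a closer look, with the jaw yaw at about 1.0.

```bash
python3 -m handwheel '[[[0,0,50,0,85],[-15,-55,60,-0.1,85],[-30,-110,60,-0.25,85],[-45,-170,60,-0.4,85],[-60,-230,60,-0.52,85],[-75,-290,50,-0.52,85],[-90,-340,20,-0.52,85],[-90,-340,-30,-0.52,70],[-90,-340,-50,-0.52,70],[-90,-340,-50,-0.52,70]]]'; python3 - <<'E'
from h import *
cap('wrist','w4'); 
p=proj('w4',[502.4,-266,38]); print(p)
u,v=p.astype(int); print(u-70,v-70); crop('w4','w4c',u-70,v-70,u+70,v+50,5)
o=r.get_obs();print(o['ee_pos'],o['ee_rot'],o['qpos'])
E
```

```text
time_s: 5.1
ee_pos: [525.3, -281.7, 62.8]
ee_rot: [0.88, 3.012, -0.006]
ft_force: [0.1, -0.0, 0.5]
finger_gap: 69.6
[280.69271292 204.58543706]
210 134
[ 526.14133053 -282.07000454   63.89409456] [ 0.87849961  3.00956877 -0.00796966] [-0.67804266  0.72993815  1.63730952 -0.00321656  0.76647089 -1.67850843]
```

View pics/w4c.png

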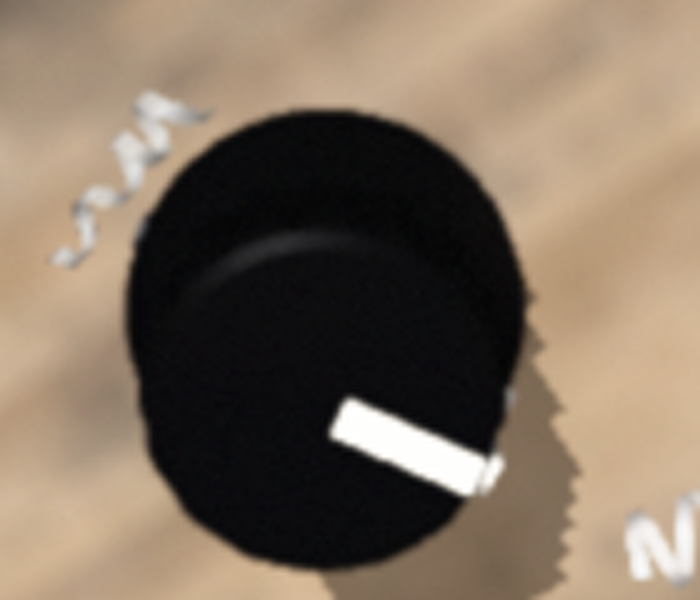

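```bash
python3 - <<'E'
from h import *
P=lambda u,v,z:ray('w4',210+u/5,134+v/5,z)
a=P(342,418,38);b=P(475,475,38);d=b-a;print(a,b,np.linalg.norm(d),'yaw',np.arctan2(d[1],d[0]))
print('c1',P(325,400,38),'back from outer end 18:',b-18*d/np.linalg.norm(d), 'skirt base', [P(u,v,0) for u,v in((127,310),(525,310),(325,110))])
E
```

```text
[ 506.90761936 -270.06848787   38.        ] [ 517.82022605 -262.90422805   38.        ] 13.054179542520899 yaw 0.5809396284559931
c1 [ 504.691443   -270.43946248   38.        ] back from outer end 18: [ 502.7731739  -272.78280191   38.        ] skirt base [array([ 494.16708058, -289.43669968,    0.        ]), array([ 517.27294385, -253.23017434,    0.        ]), array([ 487.51801241, -259.7809695 ,    0.        ])]
```

```bash
python3 -m handwheel '[[[-21,11,0,0,70],[-21,11,-20,0,70],[-21,11,-38,0,70],[-21,11,-38,0,70],[-21,11,-38,0,25],[-21,11,-38,0,25],[-21,11,-38,0,25],[-21,11,-38,0,25],[-21,11,-38,0,25]]]'; python3 -m handwheel '[[[0,0,5,0,25],[0,0,40,0,25],[0,0,80,0,25],[0,0,80,0,25]]]'; python3 - <<'E'
from h import *
o=r.get_obs();print(o['ee_pos'],o['ee_rot'],o['ft_force'])
E
```

```text
time_s: 6.28
ee_pos: [505.8, -271.5, 26.9]
ee_rot: [0.878, 3.008, -0.009]
ft_force: [-0.5, 0.2, 6.2]
finger_gap: 30.9
time_s: 6.78
ee_pos: [507.5, -272.9, 109.8]
ee_rot: [0.876, 3.002, -0.013]
ft_force: [0.0, 0.5, -0.8]
finger_gap: 31.0
[ 507.47770284 -272.8810729   109.80235628] [ 0.87617122  3.00187244 -0.0131772 ] [ 0.01868363  0.53411141 -0.75053799]
```

```bash
python3 -m handwheel '[[[0,0,50,-0.1,25],[15,50,80,-0.25,25],[35,100,80,-0.4,25],[50,150,80,-0.55,25],[65,200,80,-0.635,25],[80,250,60,-0.635,25],[97,292,40,-0.635,25],[97,292,28,-0.635,25],[97,292,28,-0.635,25],[97,292,28,-0.635,25]]]'; python3 - <<'E'
from h import *
cap('wrist','w5'); 
print(proj('w5',[588.4,60.8,98]))
o=r.get_obs();print(o['ee_pos'],o['ee_rot'],o['ft_force'])
crop('w5','w5c',180,120,380,270,4)
E
```

```text
time_s: 8.02
ee_pos: [604.3, 17.9, 137.8]
ee_rot: [1.774, 2.58, -0.02]
ft_force: [1.0, -0.4, -1.0]
finger_gap: 31.0
[279.01271873 156.99627454]
[604.57949401  17.72733698 138.21221803] [ 1.7735034   2.57881634 -0.01945438] [ 0.02487651 -0.51779995 -0.22589088]
```

View pics/w5c.png

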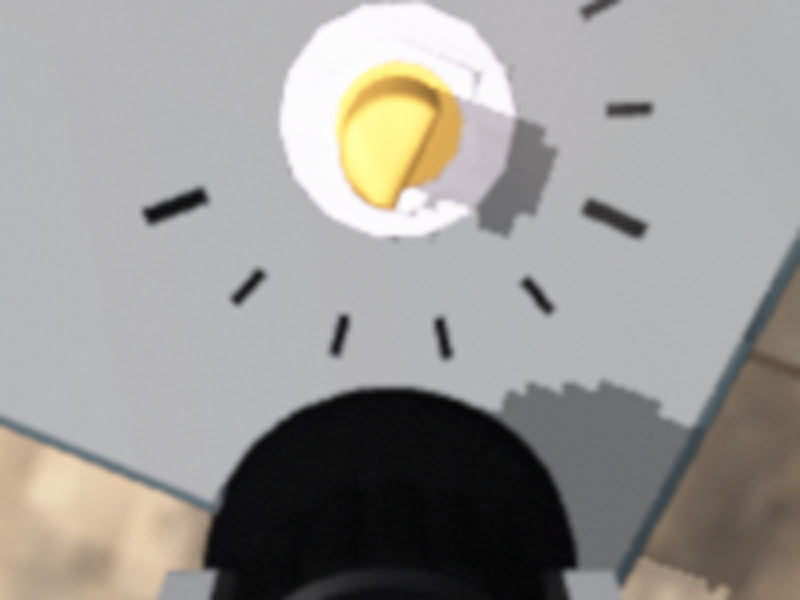

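```bash
python3 - <<'E'
from h import *
P=lambda u,v,z:ray('w5',180+u/4,120+v/4,z)
f=P(391,388,111.5);l=P(205,550,111.5);q=P(577,550,111.5)
print('front',f,'left/right',l,q,np.linalg.norm(l-q)); print('centre',(l+q)/2, f+21*np.array([.36,-.933,0]))
print('tip',P(398,149,98)); a=P(438,108,98);b=P(395,207,98);d=a-b;print('chord yaw',np.arctan2(d[1],d[0]))
from scipy.spatial.transform import Rotation as R
o=r.get_obs();print(o['ee_pos'],R.from_rotvec(o['ee_rot']).as_matrix().round(3))
crop('w5','w5d',180,235,380,385,4)
E
```

```text
front [596.75549882  37.51491418 111.5       ] left/right [583.73728715  11.40122885 111.5       ] [623.85765242  26.87315523 111.5       ] 43.00028157098725
centre [603.79746979  19.13719204 111.5       ] [604.31549882  17.92191418 111.5       ]
tip [588.65208097  60.77121363  98.        ]
chord yaw 1.5330848715322059
[604.57949401  17.72733698 138.21221803] [[-0.358  0.934  0.003]
 [ 0.934  0.358 -0.017]
 [-0.017 -0.004 -1.   ]]
```

View pics/w5d.png

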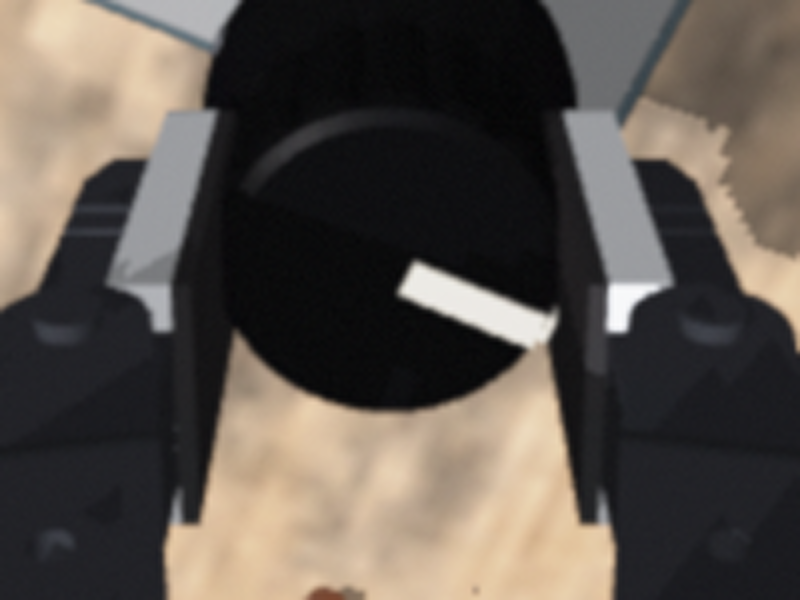

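```bash
python3 - <<'E'
from h import *
P=lambda u,v,z:ray('w5',180+u/4,235+v/4,z)
a=P(408,278,149.5);b=P(532,328,149.5);d=b-a;print(a,b,np.linalg.norm(d),'pointer yaw',np.arctan2(d[1],d[0]))
c=P(391,(408+108)/2,149.5);print('top centre',c)
E
```

```text
[606.03616455  17.99522306 149.5       ] [618.69815622  17.24011546 149.5       ] 12.684487399865693 pointer yaw -0.05956522152964502
top centre [603.83307483  19.36919745 149.5       ]
```

Pointer (-0.06) and flat (-0.05) agree. The knob centre needs to move by (-15.5, +42.3). I'll start the insertion.

```bash
python3 -m handwheel '[[[-8,21,0,0,25],[-15.5,42.3,0,0,25],[-15.5,42.3,0,0,25],[-15.5,42.3,-8,0,25],[-15.5,42.3,-13,0,25],[-15.5,42.3,-16,0,25],[-15.5,42.3,-19,0,25],[-15.5,42.3,-22,0,25],[-15.5,42.3,-22,0,25]]]'; python3 - <<'E'
from h import *
o=r.get_obs();print(o['ee_pos'],o['ee_rot'],o['ft_force'],o['ft_torque'])
E
```

```text
time_s: 9.2
ee_pos: [589.0, 59.9, 115.9]
ee_rot: [1.774, 2.579, -0.02]
ft_force: [-0.1, -0.3, -0.9]
finger_gap: 31.0
[588.95389518  59.93543965 115.93850206] [ 1.77396016  2.57907817 -0.01985043] [-0.1099454  -0.33463135 -0.85962813] [0.02244968 0.0343959  0.02786273]
```

There is no reaction force 8 mm past the tip, so the spindle is entering the bore. I'll push it home.

```bash
python3 -m handwheel '[[[0,0,-4,0,25],[0,0,-7,0,25],[0,0,-9,0,25],[0,0,-10.5,0,25],[0,0,-11.5,0,25],[0,0,-11.5,0,25]]]'
```

```text
time_s: 9.95
ee_pos: [589.0, 59.9, 105.4]
ee_rot: [1.773, 2.579, -0.02]
ft_force: [-1.8, -0.4, 7.4]
finger_gap: 30.7
```

```bash
python3 -m handwheel '[[[0,0,-0.8,0,25],[0,0,-0.8,0,25],[0,0,-0.8,0,25],[0,0,-0.8,0,25]]]'; python3 - <<'E'
from h import *
cap('wrist','w6');cap('side','s6');cap('top','t6')
o=r.get_obs();print(o['ee_pos'],o['ft_force'],o['finger_gap'])
crop('w6','a',180,200,380,400,2);crop('s6','b',230,195,330,295,4);
cv2.imwrite('pics/fin.png',np.hstack([cv2.imread('pics/a.png'),cv2.imread('pics/b.png')]))
E
```

```text
time_s: 10.45
ee_pos: [588.9, 59.9, 105.6]
ee_rot: [1.773, 2.579, -0.02]
ft_force: [-2.1, -1.3, 6.7]
finger_gap: 30.7
[588.9716497   59.9249914  105.65305123] [-1.76118784e+00  2.73892703e-03  6.45721959e+00] 30.997527229812206
```

View pics/fin.png

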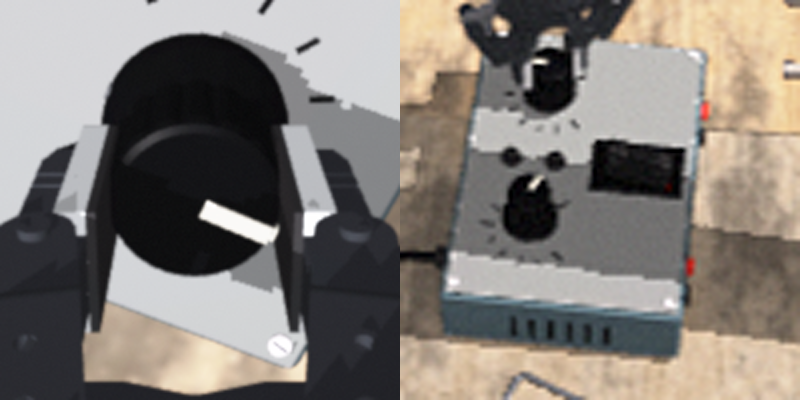

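The knob sits upright in the jaws with its pointer unchanged, and its underside is low over the panel. Each call starts from the measured pose, so the last step gained little depth. I'll press a bit deeper for margin.

```bash
python3 -m handwheel '[[[0,0,-1.5,0,25],[0,0,-2.2,0,25],[0,0,-2.2,0,25],[0,0,-2.2,0,25]]]'
```

```text
time_s: 11.1
ee_pos: [589.0, 59.9, 104.7]
ee_rot: [1.773, 2.578, -0.019]
ft_force: [-2.8, 0.0, 8.0]
finger_gap: 31.0
```

The force rise agrees with about 4 mm of spring travel. I have no picture views left, so I'll check the rocker numerically: where the red strip sits in the side and top images before and after.

```bash
python3 - <<'E'
from h import *
cap('top','t7')
for f in('side0','s6','top0','t2','t7','w1','w2'):
    i=cv2.imread(f'pics/{f}.png').astype(int); c=proj(f,[514,124.5,80]).astype(int); s=45 if f[0]=='w' else 14
    y0,x0=max(c[1]-s,0),c[0]-s; w=i[y0:c[1]+s,x0:c[0]+s]; m=(w[...,2]-w[...,:2].max(2))>25
    ys,xs=np.nonzero(m); d=(w[...,2]-w[...,:2].max(2))
    print(f,'red px',m.sum(),'sum',d[m].sum(),(xs.mean()+x0,ys.mean()+y0) if m.any() else '', 'pred ON',proj(f,[489,125.5,88]).round(1),'OFF',proj(f,[489,125.5,77]).round(1))
a,b=[cv2.imread(f'pics/{n}.png',0) for n in('side0','s6')]
c=proj('side0',[514,124.5,80]).astype(int)
for n in (a,b): print(n[c[1]-6:c[1]+6,c[0]-14:c[0]+16:2])
E
```

```text
side0 red px 3 sum 119 (np.float64(296.6666666666667), np.float64(241.33333333333334)) pred ON [298.  234.2] OFF [297.9 236.2]
s6 red px 3 sum 108 (np.float64(296.6666666666667), np.float64(241.33333333333334)) pred ON [298.  234.2] OFF [297.9 236.2]
top0 red px 0 sum 0  pred ON [273.9 217. ] OFF [274.  217.2]
t2 red px 0 sum 0  pred ON [273.9 217. ] OFF [274.  217.2]
t7 red px 0 sum 0  pred ON [273.9 217. ] OFF [274.  217.2]
w1 red px 125 sum 10474 (np.float64(276.864), np.float64(202.2)) pred ON [277.5 205.2] OFF [277.5 201.1]
w2 red px 73 sum 4341 (np.float64(387.7260273972603), np.float64(193.4931506849315)) pred ON [397.3 195.9] OFF [392.6 192.1]
[[191 190 190 192 192 193 191 192 190 189 192 190 192 189 168]
 [187 196 185 189 157 185 193 192 193 192 193 192 189 191 189]
 [192 192   0  28  12  53 159 189 186 190 188 192 194 193 211]
 [193 164   8  13  39  37  18  30  36  86 138 157 188 187 168]
 [189 170   4   8  57  46  27  24  23  21   8   0   3 111 168]
 [189 167   7  19  47  46  26  29  29  25  40  24   8 126 166]
 [190 155   0  15  52  35  28  28  31  31  49  39   2 128 150]
[... 373 characters left out ...]
1 167]
 [191 193 181 188 154 184 189 192 191 192 189 191 189 188 188]
 [192 189   0  29  17  49 156 187 182 188 187 190 194 190 211]
 [193 163   9  14  38  39  17  28  39  87 135 154 183 185 165]
 [189 168   2   9  52  45  24  21  18  14  11   1   4 110 166]
 [188 164   7  15  26  48  20  28  27  28  40  21  12 127 168]
 [191 158   6   8  32  20  15  28  24  24  47  37   0 130 146]
 [188  86   7   5  32  23  17  17  19  36  42  38   3 129 145]
 [111  91   3  18  24  18  18  18  17  19  39  47  12 148 141]
 [112  93  11  14  12  15  18  16  11  20  20  25   9 147 133]
 [114  89   6  10  15  18  20  17  13  21  24  23   5 167 116]
 [116  69   8   1  11  15   9  16  19  15  13  14   7  93 133]]
```

The side images before and after my press match, apart from the arm's shadow, so the rocker was most likely OFF already. The wrist measurements agree: the near end is at the low height and the far end is raised. The press also took the fingertips to 12 above the panel with no resistance, which is only possible with the near end down. Handing in.

```bash
python3 - <<'E'
from h import *
o=r.get_obs();print(o['time_s'],o['ee_pos'],o['ft_force'],o['finger_gap']); print(r.close_job())
E
```

```text
11.15 [588.97682951  59.92528047 104.67644277] [-2.83852678 -0.38065321  7.83544635] 30.986419465660955
the job is handed in; nothing more can be done
None
```

The black knob is on the bare spindle, pushed home and held pressed down, with the job handed in at about 11 s. No verdict was reported.

- **Knob:** I turned it to the flat before lowering it. The pointer was at yaw about -0.06 and the flat at about -0.05. It met no resistance 8 mm past the spindle's end.
- **Press:** The upward force at hand-in was about 8 N. With the tool height (104.7, against about 108.7 when home with the spring free), that puts the spindle about 4 mm down. The fingers are still gripping, 31 mm apart. I estimated the depth from force and height, because the spindle joint can't be read directly.
- **Rocker, a reading I got wrong:** I took it for ON from a red strip at its near end and pressed that end. Side images before and after looked the same, apart from the arm's shadow, and the strip was still there. The rocker was therefore most likely OFF already. After the press, the wrist view showed the near end low and the far end raised. The fingertips had also reached about 12 above the panel with almost no force, which fits OFF.
- **Other things:** The last images showed nothing amiss around the box. I did not measure the fitted knob's pointer or the loose things again.

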